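# Tighten the sketchbook press with the click wrench

## Task

In the art room two glued sketchbooks are drying in small screw presses, each with a click wrench sitting on its screw. Tighten the press with the red-handled wrench by turning it clockwise (seen from above) until the wrench clicks, its handle giving way, then stop at once so that the screw is not over-tightened, and let go of it. Leave the blue-handled wrench alone: that press is already set.

Things in the scene. Friction and masses are not known exactly. Their poses are not given: they have to be found in the camera images.
- red_grip (a point): Middle of the red sleeve (125 mm long, 26 mm thick) of a level click wrench, 130 mm above the table, open below. x: level along the handle towards the press screw, whose vertical axis is 170 mm away (wrench straight); z: up. Handle points from the screw towards the robot, within 35 degrees. About 5 to 9 N across the handle here turns the screw. The press is fixed to the table.
- red_screw (a joint): Turn of the red wrench's press screw, rad, growing clockwise from above as it tightens; starts at 0 to 0.15, stays where it is left, stiff and slowly stiffer. The wrench clicks when it is tight, at about 0.4 to 0.5; the screw could go on to 1.1, far too tight.
- red_click (a joint): Break-over of the red wrench, rad: 0 straight, 0.2 fully over. Handle pivots about the screw axis; a yellow pointer on the head, over the neck when straight, stays with the screw. It stays 0 while the screw turns; at the click the handle gives way clockwise to 0.2, the force at red_grip falling from about 9 to 5 N, the screw still. Pushed on, it turns the screw further. Eased off or released, it springs back to 0.
- blue_grip (a point): Same point on the blue-handled wrench of the identical other press, left or right of the red one: leave alone. Each press: wooden foot 170 by 210 mm centred under its screw, boards and book, green bridge; up to 110 mm high, and on top the steel wrench head, 40 mm across, up to 142 mm.

How it is judged (in metres and radians):
On the way:
1. the red wrench has clicked: its handle has broken over by more than 0.12 rad (value of joint red_click above 0.12 rad), for 0.05 s.
At the end, for the whole second after the job is handed in: The red wrench has clicked, its screw stands tight between 0.33 and 0.68 rad (up to about ten degrees past the click), the handle is released and has sprung back straight (within 0.04 rad), and the blue wrench's grip is within 20 mm of where it was (value of joint red_screw between 0.33 and 0.68 rad and value of joint red_click below 0.04 rad and distance of blue_grip from where it was at the start of the episode below 0.02 m); the robot touches nothing.
It fails at once if the red press is over-tightened (screw beyond 0.72 rad) (value of joint red_screw above 0.72 rad).
It fails at once if the blue wrench is moved by more than 20 mm (distance of blue_grip from where it was at the start of the episode above 0.02 m).
It also fails if it takes over 38 s, if anything falls off the work surface, if the arm or the gripper's body presses on something with over 40 N, if the wrist force passes 120 N, or if a joint passes its speed limit or range.

## Robot

A 6-joint arm with a two-finger parallel gripper is mounted at the origin on the work surface. World frame = base frame: x ahead of the robot, y to its left, z up, the work surface at z = 0. Lengths are in mm, angles in rad, forces in N, time in s.
With the tool pointing down it reaches from about 350 to 975 mm from the base axis. Payload 7.1 kg.
Tool frame: the origin (TCP) lies midway between the tips of the shut fingers; the grasp point (between the pads) lies 19 mm behind it (ctrl.grip_point_offset is the distance from the TCP to the grasp point, in mm); z points along the fingers, y is the line along which they close (so a half turn about z gives the same grasp; the last joint's range is limited). The gripper opens to 88 mm and grips with 3 to 60 N. Pads are 20 mm wide; open, the fingers measure 115 mm over their backs; the gripper's body (75 mm by 178 mm) begins 61 mm behind the grasp point.
Start: joints at [-1.352, 0.423, 1.63, -0, 1.089, -0.019], TCP at [147.247, -607.39, 222.675] pointing down, gripper open.
Joint ranges: [-3, 3], [-0.9, 2.11], [0.09, 2.58], [-1.31, 4.45], [0.11, 2.69], [-2.54, 2.54]. Speed limits (rad/s): [2.39, 2.39, 3.01, 3.14, 3.14, 3.14].

## Interface

Orientations are given as a rotation vector (axis times angle).
In Python, from workcell import get_obs, optics, close_job, spotter, ctrl gives the robot as it stands. The module is installed in compiled form; this text tells all that it offers.
- The arm moves only by the tool move_arm, never from a script. Its argument "rows" is a list of rows, each a list of 5 numbers: the shift along the tool's x, y, z in cm, then the turn about the tool's z in degrees, then the opening in per cent of the stroke, from 0 (shut) to 100 (fully open). A call has 1 to 10 rows; each row shifts and turns the commanded pose from where the row before left it, along the tool's axes as they then stand; what a row does not reach is not made up. A row lasts 1/8 s, in which the tool goes at most 62.5 mm and 10.7 degrees, less where a joint would pass 70% of its speed; a pose out of reach is approached as far as the arm can. A call with a gripper value outside its range is refused whole. The fingers move at their own pace and stop on an object; the grip force is fixed at half the most. Time passes only in rows, so rows that do not move let the fingers close. It gives the time, the measured TCP pose, the force, the opening and the grip force at its end, in the units of the state.
- get_obs(): the state, without advancing time (a new reading comes with each control period).
- optics.get_image(name): name is "side" or "top" or "wrist"; returns the picture (400x640x3 uint8, blue, green, red); there is no depth.
- optics.calibration(name): a dict with "camera_matrix" (3x3 intrinsics, pixels), "xyz" and "orientation" of the camera in the world. Camera axes: x right, y down, z forward; pixel columns grow to the right and rows downward; lengths in mm; the calibration is good to about 2 mm. A picture is of the moment at which its call begins: read the wrist's pose just before it. calibration takes no time and is no camera call; for the wrist camera it gives the pose at the moment of the call.
- close_job(): hands the job in; it is judged then, once.
Trained networks look in the newest picture that a camera, given by its name, has taken for a name from the list of things; names that differ only in an ending like _2 or _b are one class to them, and where a whole thing is asked for, a point or a joint stands for the part that bears it (a point fixed in the world has none). Each returns a list of dicts, best first, with "conf" (0 to 1); they miss things now and then, are a little off and sometimes report something else, mostly with a low value. They report only what shows in the picture. A call takes as long as a camera call.
- spotter.find_in(camera, label): "point" ([column, row] in pixels, amid what is visible of it).
- spotter.regions_of(camera, label): "region" (400x640 bool, what is visible of it) and "point" ([column, row] in pixels, amid what is visible of it).
The state is a dict: "t": time; "qpos": joint angles; "qvel": joint speeds; "joint_torque": joint torques, N m; "ee_pos": TCP position; "orientation": TCP orientation; "ft_force": force on the tool from outside, world axes, zero at the start; "moment": the same for the moment, N m; "width": finger opening in mm; "grasp_force": force on a finger pad.
Only numpy, scipy, OpenCV 4.12 (cv2) and the standard library are available. Lean on these libraries where they do the work, as an engineer would, in place of code of your own. Each camera call takes 0.05 s, during which the arm holds its last target. There are 200 camera calls.

## Working session

There is one attempt and no reset: what is moved stays moved. The work goes in short steps, Python scripts to look and compute and a tool call to move; the robot and the scene stay as the last step left them, time stands still between calls to the robot, and variables do not carry over. Pictures are saved under pics/ and viewed, at most 10 in all, crops included, and the job is handed in when it is done.

Besides the shell and the picture viewer there is one more tool, called after "Call:" by a JSON object that holds its "name" and its "arguments". move_arm: Moves the arm, as the interface text tells. Its arguments: {"type":"object","properties":{"rows":{"type":"array","items":{"type":"array","items":{"type":"number"}}}},"required":["rows"]}

```bash
mkdir -p pics
cat > h.py <<'E'
import numpy as np,cv2
from scipy.spatial.transform import Rotation as R
from workcell import get_obs, optics, close_job, spotter, ctrl
def Rm(o):
    o=np.array(o,float); return o if o.shape==(3,3) else R.from_rotvec(o).as_matrix()
def onplane(cam,px,z):
    c=optics.calibration(cam); d=Rm(c["orientation"])@np.linalg.solve(np.array(c["camera_matrix"]),[px[0],px[1],1])
    p=np.array(c["xyz"]); return p+d*(z-p[2])/d[2]
E
python3 - <<'E'
from h import *
s=get_obs();print(s['t'],s['ee_pos'],s['orientation'],s['width'],ctrl.grip_point_offset)
print(R.from_rotvec(s['orientation']).as_matrix().round(3))
ims=[]
for c in("top","side"):
    im=optics.get_image(c);ims.append(im)
    print(c,optics.calibration(c)["xyz"])
    for l in("red_grip","blue_grip","red_screw"):
        for r in spotter.regions_of(c,l)[:2]:
            v,u=np.nonzero(r["region"]);pts=np.c_[u,v]
            e=cv2.fitLine(pts.astype(np.float32),cv2.DIST_L2,0,.01,.01).ravel()
            t=(pts-e[2:])@e[:2]
            print(l,r["conf"],r["point"],len(u),onplane(c,r["point"],130).round(1),[onplane(c,e[2:]+k*e[:2],130).round(0) for k in(t.min(),t.max())])
cv2.imwrite("pics/a.png",np.vstack(ims)[:,:])
cv2.imwrite("pics/a.png",cv2.resize(np.vstack(ims),(480,600)))
cv2.imwrite("pics/top.png",ims[0])
E
```

```text
0.0 [ 147.14135038 -606.88280828  221.9290736 ] [-3.11794254e+00 -3.72529993e-01  2.42039967e-04] 87.55168645210317 18.700000000000003
[[ 0.972  0.236 -0.   ]
 [ 0.236 -0.972  0.001]
 [ 0.    -0.001 -1.   ]]
top [403.41942525 -70.20634532 986.17883156]
red_grip 0.88 [213.3, 226.6] 728 [488.4 195.3 130. ] [array([623., 234., 130.]), array([408., 183., 130.])]
blue_grip 0.59 [377.1, 253.9] 789 [ 418.3 -186.4  130. ] [array([ 511., -189.,  130.]), array([ 335., -188.,  130.])]
red_screw 0.96 [204.9, 213.9] 1102 [519.  216.3 130. ] [array([670., 245., 130.]), array([408., 183., 130.])]
side [513.17847004 885.14397032 671.81279501]
red_grip 0.62 [360.5, 277.5] 1492 [498.7 199.8 130. ] [array([631., 236., 130.]), array([406., 182., 130.])]
blue_grip 0.86 [387.4, 179.3] 803 [ 433.1 -176.4  130. ] [array([ 564., -189.,  130.]), array([ 337., -189.,  130.])]
red_screw 0.7 [339.4, 279.9] 2280 [535.  207.8 130. ] [array([670., 243., 130.]), array([406., 182., 130.])]
```

View pics/top.png

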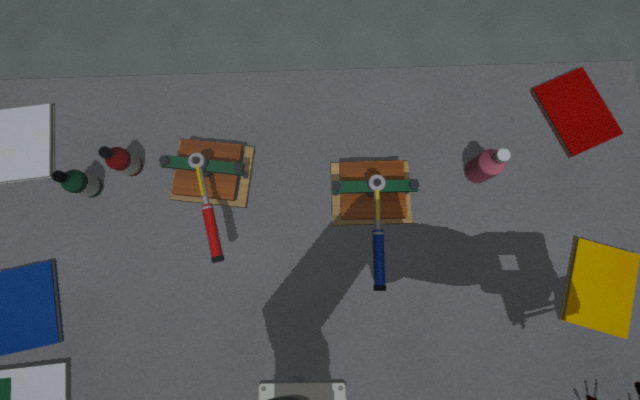

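View pics/a.png

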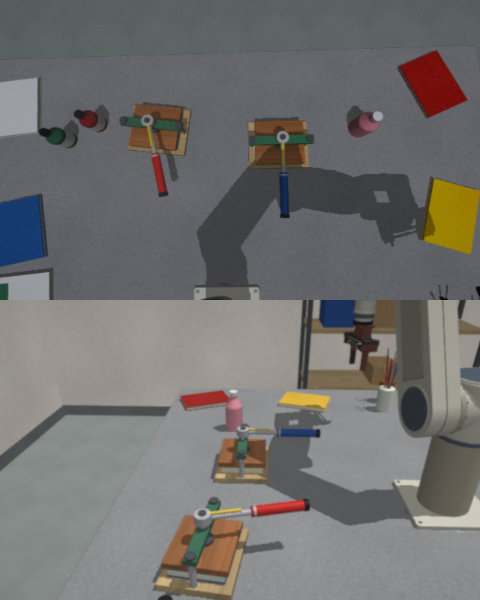

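The top view shows the red wrench on the left, with its head at about (196,160), its sleeve from (209,206) to (217,260) and its yellow pointer on the neck. The blue wrench is at x-column 378. The side view agrees. Clockwise means pushing the handle towards +y.

Run:
```python
from h import *
im=optics.get_image("top");hsv=cv2.cvtColor(im,cv2.COLOR_BGR2HSV)
m=(((hsv[...,0]<8)|(hsv[...,0]>172))&(hsv[...,1]>170)&(hsv[...,2]>90)).astype(np.uint8)
m[:, :180]=0;m[:,240:]=0;m[:195]=0;m[270:]=0
v,u=np.nonzero(m);print(len(u),u.min(),u.max(),v.min(),v.max())
s=onplane("top",(196.5,160.5),142)
e0=onplane("top",(u[v<v.min()+3].mean(),v.min()),135);e1=onplane("top",(217,260),135)
g=onplane("top",(u.mean(),v.mean()),138)
print(s,e0,e1,g,np.hypot(*(g-s)[:2]))
d=(s-e1)[:2];a=np.arctan2(d[1],d[0]);x=np.array([np.cos(a),np.sin(a)]);print("dir",np.degrees(a),"grip",s[:2]-170*x)
print("right side start, 50mm off", s[:2]-170*x+50*np.array([x[1],-x[0]]))
```

```text
417 203 220 204 256
[647.00823274 236.91824088 142.        ] [541.85628812 207.97457712 135.        ] [410.48132188 182.80959495 135.        ] [475.65203376 196.68024228 138.        ] 176.01716808393275
dir 12.885441637476372 grip [481.28919167 199.00782771]
right side start, 50mm off [492.43931319 150.26693328]
```

Call:
{"name": "move_arm", "arguments": {"rows": [[5, 0, 0, 0, 0], [5, 0, 0, 0, 0], [5, 0, 0, 0, 0], [5, 0, 0, 0, 0], [5, 0, 0, 0, 0], [5, 0, 0, 0, 0], [2, -5, 0, 0, 0], [2, -5, 0, 0, 0], [2, -5, 0, 0, 0], [2, -5, 0, 0, 0]]}}

```text
t: 1.7
ee_pos: [469.6, -321.8, 222.8]
orientation: [3.119, 0.372, 0.0]
ft_force: [1.0, 0.5, -0.5]
width: 0.3
grasp_force: 0.0
```

Call:
{"name": "move_arm", "arguments": {"rows": [[2, -5, 0, 0, 0], [2, -5, 0, 0, 0], [2, -5, 0, 0, 0], [2, -5, 0, 0, 0], [2, -5, 0, 0, 0], [1, -5, 0, 0, 0], [1, -5, 0, 0, 0], [0, -5, 0, 0, 0], [0, 0, 0, 0, 0], [0, 0, 0, 0, 0]]}}

```text
t: 2.95
ee_pos: [492.0, 93.3, 222.8]
orientation: [3.119, 0.374, 0.0]
ft_force: [-0.1, 0.1, -0.0]
width: 0.7
grasp_force: 0.0
```

Call:
{"name": "move_arm", "arguments": {"rows": [[0.5, -2, 0, 0, 0], [0.5, -2, 0, -0.8, 0], [0, 0, 4, 0, 0], [0, 0, 4, 0, 0], [0, 0, 3.5, 0, 0], [0, 0, 0, 0, 0], [0, 0, 0, 0, 0]]}}

```text
t: 3.82
ee_pos: [493.2, 134.1, 108.7]
orientation: [-3.117, -0.392, -0.002]
ft_force: [-0.2, -0.2, 0.4]
width: 0.4
grasp_force: 0.0
```

```bash
cat > look.py <<'E'
import sys
from h import *
s=get_obs();print(s['t'],s['ee_pos'].round(1),s['ft_force'].round(2))
T=optics.get_image("top");S=optics.get_image("side")
a=cv2.resize(T[130:280,150:300],(600,600),interpolation=cv2.INTER_CUBIC)
cv2.imwrite(f"pics/{sys.argv[1]}.png",a if len(sys.argv)<3 else S)
E
python3 look.py b
```

```text
3.825 [493.2 134.1 108.7] [-0.25 -0.18  0.37]
```

View pics/b.png

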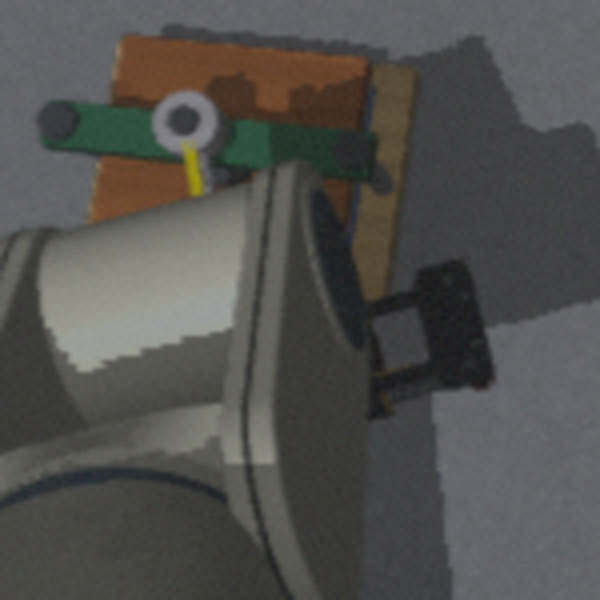

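The top view shows the arm over the handle. The head is at (196,160), and the yellow pointer is still visible at (197..200,166..179), so the screw angle can be read from it. Now approach to contact.

Call:
{"name": "move_arm", "arguments": {"rows": [[0, -1, 0, 1.5, 0], [0, -1, 0, 0, 0], [0, -0.8, 0, 0, 0], [0, -0.4, 0, 0, 0], [0, -0.4, 0, 0, 0], [0, 0, 0, 0, 0]]}}

```text
t: 4.68
ee_pos: [483.8, 169.9, 107.6]
orientation: [3.122, 0.354, -0.0]
ft_force: [0.5, -0.5, -0.5]
width: 0.1
grasp_force: 0.0
```

```bash
cat > st.py <<'E'
from h import *
s=get_obs();p=s['ee_pos'];r=np.hypot(p[0]-647,p[1]-237);d=np.array([647,237])-p[:2]
print(s['t'],p.round(1),"F",s['ft_force'].round(2),"r",r.round(1),"tcp ang",np.degrees(np.arctan2(d[1],d[0])).round(2), "handle ang est",np.degrees(np.arctan2(d[1],d[0])-np.arcsin(26.5/r)).round(2),"yaw",np.degrees(np.arctan2(*Rm(s['orientation'])[[1,0],0])).round(1))
im=optics.get_image("top");h=cv2.cvtColor(im,cv2.COLOR_BGR2HSV)
m=(h[...,0]>20)&(h[...,0]<35)&(h[...,1]>130)&(h[...,2]>110)
m[:155]=0;m[215:]=0;m[:,:170]=0;m[:,240:]=0
v,u=np.nonzero(m)
if len(u):
    q=np.array([onplane("top",(a,b),142)[:2] for a,b in zip(u,v)]);w=np.array([647,237])-q.mean(0)
    print("yellow n",len(u),"ang",np.degrees(np.arctan2(w[1],w[0])).round(2),"rad",np.hypot(*w).round(0))
E
python3 st.py
```

```text
4.675 [483.8 169.9 107.6] F [ 0.53 -0.54 -0.55] r 176.5 tcp ang 22.33 handle ang est 13.7 yaw 13.0
```

Call:
{"name": "move_arm", "arguments": {"rows": [[0, -0.4, 0, 0, 0], [0, -0.4, 0, 0.5, 0], [-0.1, -0.5, 0, 1.7, 0], [-0.1, -0.5, 0, 1.7, 0]]}}

```text
t: 5.22
ee_pos: [478.8, 186.5, 107.8]
orientation: [3.131, 0.246, 0.002]
ft_force: [3.6, -5.0, 0.8]
width: 0.1
grasp_force: 3.2
```

```bash
python3 st.py; python3 look.py c
python3 - <<'E'
import cv2,numpy as np
from h import *
im=optics.get_image("top");h=cv2.cvtColor(im,cv2.COLOR_BGR2HSV)
m=(h[...,0]>18)&(h[...,0]<38)&(h[...,1]>90);m[:155]=0;m[200:]=0;m[:,:180]=0;m[:,215:]=0
v,u=np.nonzero(m);print([(a,b,*h[b,a]) for a,b in zip(u,v)][:40])
cv2.imwrite("pics/w.png",optics.get_image("wrist"))
E
```

```text
5.225 [478.8 186.5 107.8] F [ 3.55 -5.04  0.81] r 175.6 tcp ang 16.71 handle ang est 8.03 yaw 9.0
5.275 [478.7 186.9 107.8] [ 3.88 -4.71 -0.06]
[(np.int64(208), np.int64(159), np.uint8(21), np.uint8(94), np.uint8(54)), (np.int64(196), np.int64(167), np.uint8(25), np.uint8(114), np.uint8(92)), (np.int64(197), np.int64(167), np.uint8(26), np.uint8(114), np.uint8(94)), (np.int64(198), np.int64(167), np.uint8(23), np.uint8(99), np.uint8(85)), (np.int64(195), np.int64(168), np.uint8(24), np.uint8(97), np.uint8(79)), (np.int64(196), np.int64(168), np.uint8(25), np.uint8(171), np.uint8(94)), (np.int64(197), np.int64(168), np.uint8(24), np.uint8(173), np.uint8(103)), (np.int64(198), np.int64(168), np.uint8(25), np.uint8(154), np.uint8(93)), (np.int64(195), np.int64(169), np.uint8(26), np.uint8(111), np.uint8(69)), (np.int64(196), np.int64(169), np.uint8(26), np.uint8(188), np.uint8(92)), (np.int64(197), np.int64(169), np.uint8(24), np.uint8(197), np.uint8(106)), (np.int64(198), np.int64(169), np.uint8(24), np.uint8(160), np.uint8(94)), (np.int64(191), np.int64(170), np.uint8(20), np.uint8(93
[... 1360 characters left out ...]
1), np.uint8(104)), (np.int64(199), np.int64(174), np.uint8(26), np.uint8(123), np.uint8(89)), (np.int64(197), np.int64(175), np.uint8(23), np.uint8(182), np.uint8(108)), (np.int64(198), np.int64(175), np.uint8(25), np.uint8(198), np.uint8(103)), (np.int64(199), np.int64(175), np.uint8(25), np.uint8(149), np.uint8(94)), (np.int64(197), np.int64(176), np.uint8(23), np.uint8(190), np.uint8(106)), (np.int64(198), np.int64(176), np.uint8(25), np.uint8(187), np.uint8(105)), (np.int64(199), np.int64(176), np.uint8(24), np.uint8(165), np.uint8(93)), (np.int64(197), np.int64(177), np.uint8(22), np.uint8(175), np.uint8(108)), (np.int64(198), np.int64(177), np.uint8(24), np.uint8(197), np.uint8(106))]
```

View pics/w.png

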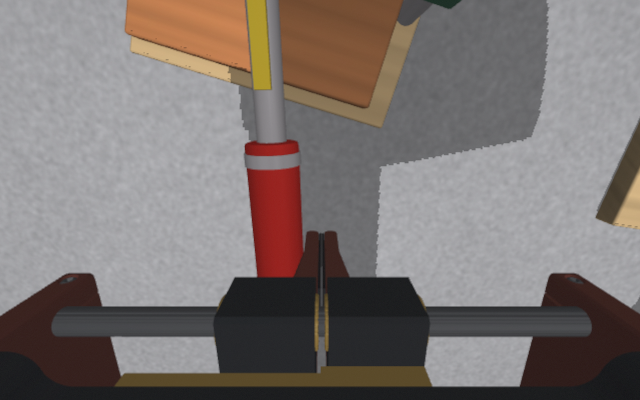

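The wrist view shows the red sleeve (273,210) against the fingers, and the yellow pointer (260,45) over the neck, so the wrench is straight. I'll measure both angles from this view.

```bash
cat > st.py <<'E'
from h import *
s=get_obs();p=s['ee_pos'];Q=Rm(s['orientation'])
F=Q.T@s['ft_force']
im=optics.get_image("wrist");h=cv2.cvtColor(im,cv2.COLOR_BGR2HSV)
def ang(m,z):
    n,l,st,_=cv2.connectedComponentsWithStats(m.astype(np.uint8)); k=1+np.argmax(st[1:,4]);m=l==k
    # centreline: mean column per row
    rows=[r for r in np.nonzero(m.sum(1)>4)[0] if not m[r,[0,-1]].any()]
    c=[(np.nonzero(m[r])[0].mean(),r) for r in rows[5:-8]]
    q=np.array([onplane("wrist",x,z)[:2] for x in c])
    vx,vy,x0,y0=cv2.fitLine(q.astype(np.float32),cv2.DIST_HUBER,0,.01,.01).ravel()
    a=np.degrees(np.arctan(vy/vx)); return round(float(a),2),len(c),q[0].round(0)
red=((h[...,0]<6)|(h[...,0]>174))&(h[...,1]>180)&(h[...,2]>110);red[225:]=0
yel=(h[...,0]>22)&(h[...,0]<34)&(h[...,1]>150)&(h[...,2]>100);yel[300:]=0
print(s['t'],p.round(1),"Ftool",F.round(1),"yaw",np.degrees(np.arctan2(Q[1,0],Q[0,0])).round(1))
print("red",ang(red,138),"yellow",ang(yel,142))
cv2.imwrite("pics/last.png",im)
E
python3 st.py
```

```text
5.475 [478.8 186.6 107.8] Ftool [2.7 4.2 0.1] yaw 9.0
red (9.8, 44, array([529., 216.])) yellow (9.91, 77, array([594., 229.]))
```

Call:
{"name": "move_arm", "arguments": {"rows": [[0, -0.5, 0, 1.2, 0], [0, -0.5, 0, 1.5, 0], [0, -0.5, 0, 1.5, 0], [0, -0.5, 0, 1.5, 0], [0, 0, 0, 0, 0]]}}

```text
t: 6.15
ee_pos: [474.1, 205.7, 107.1]
orientation: [3.138, 0.091, -0.005]
ft_force: [-2.7, -6.1, 2.1]
width: 0.5
grasp_force: 3.1
```

```bash
python3 st.py
```

```text
6.15 [474.1 205.7 107.1] Ftool [-3.1  5.9 -2.1] yaw 3.3
red (3.31, 43, array([527., 230.])) yellow (3.76, 77, array([593., 235.]))
```

Call:
{"name": "move_arm", "arguments": {"rows": [[0, -0.5, 0, 1.7, 0], [0, -0.5, 0, 1.7, 0], [0, -0.5, 0, 1.7, 0], [0, 0, 0, 0, 0]]}}

```text
t: 6.7
ee_pos: [472.3, 220.2, 106.7]
orientation: [3.137, -0.048, -0.009]
ft_force: [-5.8, -6.7, 1.5]
width: 0.5
grasp_force: 3.4
```

```bash
python3 st.py
```

```text
6.7 [472.3 220.2 106.7] Ftool [-5.6  6.9 -1.5] yaw -1.8
red (-1.21, 42, array([527., 240.])) yellow (-0.96, 78, array([593., 240.]))
```

Call:
{"name": "move_arm", "arguments": {"rows": [[-0.15, -0.5, 0, 1.6, 0], [-0.15, -0.5, 0, 1.6, 0], [0, 0, 0, 0, 0]]}}

```text
t: 7.12
ee_pos: [471.5, 230.8, 107.2]
orientation: [3.136, -0.136, -0.004]
ft_force: [-0.1, -5.9, 1.0]
width: 0.4
grasp_force: 3.3
```

```bash
python3 st.py
```

```text
7.125 [471.5 230.8 107.2] Ftool [ 0.4  5.8 -1. ] yaw -5.0
red (-4.34, 42, array([527., 247.])) yellow (-4.35, 78, array([593., 244.]))
```

Call:
{"name": "move_arm", "arguments": {"rows": [[-0.1, -0.5, 0, 1.6, 0], [-0.1, -0.5, 0, 1.6, 0], [0, 0, 0, 0, 0]]}}

```text
t: 7.55
ee_pos: [471.2, 241.0, 107.4]
orientation: [3.131, -0.223, -0.001]
ft_force: [1.0, -6.1, 1.1]
width: 0.8
grasp_force: 3.4
```

```bash
python3 st.py
```

```text
7.55 [471.2 241.  107.4] Ftool [ 1.9  5.9 -1.1] yaw -8.2
red (-7.81, 43, array([528., 254.])) yellow (-7.57, 78, array([593., 247.]))
```

Call:
{"name": "move_arm", "arguments": {"rows": [[-0.1, -0.5, 0, 1.6, 0], [-0.1, -0.5, 0, 1.6, 0], [0, 0, 0, 0, 0]]}}

```text
t: 7.98
ee_pos: [471.5, 251.2, 107.5]
orientation: [3.124, -0.311, 0.001]
ft_force: [3.0, -7.5, 0.8]
width: 0.7
grasp_force: 3.5
```

```bash
python3 st.py
```

```text
7.975 [471.5 251.2 107.5] Ftool [ 4.5  6.8 -0.7] yaw -11.4
red (-11.21, 43, array([529., 261.])) yellow (-10.91, 77, array([594., 250.]))
```

Call:
{"name": "move_arm", "arguments": {"rows": [[0, -0.5, 0, 1.7, 0], [0, -0.5, 0, 1.7, 0], [0, 0, 0, 0, 0]]}}

```text
t: 8.4
ee_pos: [472.3, 260.5, 107.1]
orientation: [3.112, -0.403, -0.003]
ft_force: [-0.8, -9.1, 1.9]
width: -0.1
grasp_force: 4.2
```

```bash
python3 st.py
```

```text
8.4 [472.3 260.5 107.1] Ftool [ 1.6  9.  -1.9] yaw -14.8
red (-14.0, 42, array([530., 268.])) yellow (-13.43, 78, array([594., 253.]))
```

Call:
{"name": "move_arm", "arguments": {"rows": [[-0.1, -0.5, 0, 1.7, 0], [-0.1, -0.5, 0, 1.7, 0], [0, 0, 0, 0, 0]]}}

```text
t: 8.82
ee_pos: [473.8, 271.0, 107.3]
orientation: [3.1, -0.496, -0.001]
ft_force: [1.9, -8.1, -0.1]
width: 0.2
grasp_force: 3.5
```

```bash
python3 st.py
```

```text
8.825 [473.8 271.  107.3] Ftool [4.3 7.  0.2] yaw -18.2
red (-17.57, 43, array([532., 275.])) yellow (-13.37, 77, array([594., 253.]))
```

It has clicked: the pointer stays at -13.4° while the handle gives way. About 15 mm more completes the break-over.

Call:
{"name": "move_arm", "arguments": {"rows": [[-0.1, -0.5, 0, 1.7, 0], [-0.1, -0.5, 0, 1.7, 0], [-0.1, -0.5, 0, 1.7, 0], [0, 0, 0, 0, 0]]}}

```text
t: 9.38
ee_pos: [476.5, 286.4, 107.5]
orientation: [3.075, -0.633, 0.0]
ft_force: [2.6, -6.3, 1.1]
width: 0.2
grasp_force: 2.6
```

```bash
python3 st.py
```

```text
9.375 [476.5 286.4 107.5] Ftool [ 4.9  4.7 -1.1] yaw -23.3
red (-22.38, 44, array([535., 285.])) yellow (-13.57, 74, array([593., 253.]))
```

Break-over is 8.8° (0.154 rad) and the screw has not moved. I'll nudge 3 mm more for margin, then back away.

Call:
{"name": "move_arm", "arguments": {"rows": [[0, -0.3, 0, 1, 0], [0, 0, 0, 0, 0], [0, 0.7, 0, 0, 0], [0, 0.7, 0, 0, 0], [0, 0.7, 0, 0, 0], [0, 0.7, 0, 0, 0], [0, 1, 0, 0, 0], [0, 1, 0, 0, 0], [0, 2, 0, 0, 0], [0, 2, 0, 0, 0]]}}

```text
t: 10.68
ee_pos: [440.5, 208.7, 107.6]
orientation: [3.071, -0.66, -0.001]
ft_force: [0.5, -0.0, -0.2]
width: 0.4
grasp_force: 0.0
```

```bash
python3 st.py
```

```text
10.675 [440.5 208.7 107.6] Ftool [ 0.4 -0.2  0.2] yaw -24.3
red (-13.12, 56, array([526., 254.])) yellow (-13.53, 72, array([590., 249.]))
```

View pics/last.png

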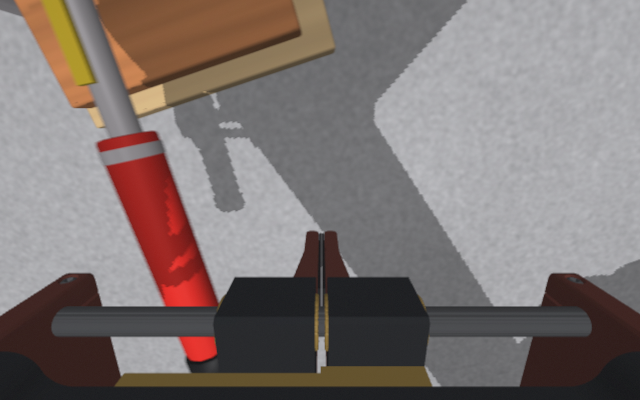

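The wrist view shows the handle straight again (sleeve at (160,240), pointer (65,40) along the neck) and clear of the fingers. I'll lift and hand in.

Call:
{"name": "move_arm", "arguments": {"rows": [[0, 2, -1, 0, 0], [0, 0, -4, 0, 0], [0, 0, -4, 0, 0], [0, 0, 0, 0, 0], [0, 0, 0, 0, 0]]}}

```text
t: 11.35
ee_pos: [432.8, 191.1, 197.6]
orientation: [-3.071, 0.661, -0.0]
ft_force: [-0.5, 0.8, 0.2]
width: 0.3
grasp_force: 0.0
```

```bash
python3 -c "
from h import *
print(get_obs()['ft_force'].round(2)); print(close_job())"
```

```text
[-0.47  0.76  0.19]
the job is handed in; nothing more can be done
None
```

I tightened the red press until its wrench clicked (about 0.46 rad of screw turn, roughly 0.15 rad of break-over measured), released the handle, which sprang back straight, and never touched the blue wrench; the job is handed in at about 11 s, with no verdict returned.

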